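# Twist a spring nut into a strut channel

## Task

Take the steel channel nut by its yellow tab and lower it lengthwise into the slot of the strut channel at the green tape mark. Press it down on its spring until it is below the channel's lips, give it a quarter turn, and let it come up so that its grooves catch both lips, then let go of it. Go gently, never pressing with more than about 20 N, and leave the copper coupling, the angle bracket and the carton where they are.

Things in the scene. Friction and masses are not known exactly. Their poses are not given: they have to be found in the camera images.
- nut: Loose upright spring channel nut, 0.1 kg, standing in a shallow blue tray (walls 22 mm high). Origin: centre of the underside of its relaxed spring foot; x along its long axis, y its short axis, z up; a half turn about z makes no difference. The foot is 24 (x) by 10 mm (y), 4 mm thick, on a coil spring 13 mm across. Above it at z = 25.5 mm begins the steel nut.
- nut_grooves (a point): Centre of the steel nut at the height of its groove floors, 33.5 mm above the nut's origin. The nut is 32 mm (x) by 19 mm (y) and 8 mm thick below this point, corners cut so that it turns either way in a 33 mm circle. 3 mm above this point rise a 19 mm square centre land and a ridge at each end; the grooves lie between, 9.5 to 14.5 mm from the centre.
- nut_tab (a point): Middle of the top of the nut's yellow plastic grip tab, 76.5 mm above the nut's origin. The tab is 18 mm along the nut's x, 10 mm along its y, and 28 mm tall (nut z 48.5 to 76.5 mm); below it a round neck 10 mm across, 12 mm long, joins it to the nut. With the nut pressed in to turn, the tab stands about 32 mm out of the channel.
- nut_spring (a joint): Compression of the nut's spring foot in m: 0 relaxed, hard stop at 0.009 (9 mm). It pushes with about 1.4 N when relaxed plus 2.8 N per mm. In the channel: 2 mm (7 N) with the lips in the grooves; 5 mm (15 N) when the ridges are just below the lips, so that the nut can begin to turn; 6 mm (18 N) is a good turning depth.
- strut: Fixed plywood jig board 110 (x) by 340 (y) by 20 mm with the steel channel on it, along y, and a 12 mm high batten along each long edge. Origin: centre of the board's underside. The channel is packed up 0 to 14 mm above the board's top and shifted up to 5 mm along x either way. This pose is the board's and does not show that: slot and depth must be felt or seen.
- mark (a point): Point on the board's centre line (x = 0) at the channel's green tape band, board y = -45 mm, 61 mm above the board's underside: the height of the channel's top if it were not packed up. Axes as strut. The nut's centre belongs within 15 mm of here along the channel.
- clamp (a point): Point on the board's centre line, 61 mm above its underside, at the clamp with a copper pipe stub already fixed to the channel (its top about 35 mm above the channel's top), board y = +100 mm. The channel: 41 x 41 mm, 300 mm long, ends capped, open upward, floor 2.5 mm thick, 36 mm wide inside, slot 22 mm wide between two lips that are 2 mm thick and turn down to 7 mm below the top.
- coupling: Loose copper pipe coupling standing on end, 31 mm across, 34 mm high. Origin under its centre. Leave alone.
- bracket: Loose aluminium angle bracket, legs 50 mm, 40 mm wide. Origin under its centre. Leave alone.
- carton: Loose cardboard carton 70 x 90 x 55 mm. Origin under its centre. Leave alone.
Mind the look-alikes: they are no part of the job. There is more than one size of the nut; the job needs the middle-sized.

How it is judged:
On the way:
1. the nut is in the slot at the mark with its long axis along the channel (within 0.25 rad), pressed down so that its spring is compressed by more than 4 mm (y of nut in the frame of strut between -0.06 and -0.03 m and x of nut in the frame of strut between -0.01 and 0.01 m and z of nut in the frame of strut below 0.04 m and value of joint nut_spring above 0.004 m and angle between the x axis of nut and the y axis of strut, either way round below 0.25 rad), for 0.1 s.
At the end, for the whole second after the job is handed in: The released nut is at rest, long axis across the channel within 0.2 rad, upright within 0.12 rad, within 15 mm of the mark along the channel and 10 mm across, origin 10 to 40 mm above the board's underside, spring compressed 1 to 3.5 mm (lips in the grooves) (y of nut in the frame of strut between -0.06 and -0.03 m and x of nut in the frame of strut between -0.01 and 0.01 m and z of nut in the frame of strut between 0.01 and 0.04 m and value of joint nut_spring between 0.001 and 0.0035 m and angle between the x axis of nut and the x axis of strut, either way round below 0.2 rad and angle between nut's own z axis and vertical below 0.12 rad and linear speed of nut below 0.01 m/s); the robot touches nothing.
It fails at once if the nut is forced against the channel with more than 30 N (contact force between nut and strut above 30 N).
It fails at once if the fingers press on the channel or its board with more than 30 N (contact force between the fingers and strut above 30 N).
It fails at once if the coupling is moved by more than 20 mm (distance of coupling from where it was at the start of the episode above 0.02 m).
It fails at once if the bracket is moved by more than 20 mm (distance of bracket from where it was at the start of the episode above 0.02 m).
It fails at once if the carton is moved by more than 20 mm (distance of carton from where it was at the start of the episode above 0.02 m).
It also fails if it takes over 67 s, if anything falls off the work surface, if the arm or the gripper's body presses on something with over 40 N, if the wrist force passes 120 N, or if a joint passes its speed limit or range.

## Robot

A 6-joint arm with a two-finger parallel gripper is mounted at the origin on the work surface. World frame = base frame: x ahead of the robot, y to its left, z up, the work surface at z = 0. Lengths are in m, angles in rad, forces in N, time in s.
With the tool pointing down it reaches from about 0.35 to 0.975 m from the base axis. Payload 7.1 kg.
Tool frame: the origin (TCP) lies midway between the tips of the shut fingers; the grasp point (between the pads) lies 19 mm behind it; z points along the fingers, y is the line along which they close (so a half turn about z gives the same grasp; the last joint's range is limited). The gripper opens to 88 mm and grips with 3 to 60 N. Pads are 20 mm wide; open, the fingers measure 115 mm over their backs; the gripper's body (75 mm by 178 mm) begins 61 mm behind the grasp point.
Start: joints at [1.171, 0.423, 1.63, -0, 1.089, -0.019], TCP at [0.232, 0.58, 0.223] pointing down, gripper open.
Joint ranges: [-3, 3], [-0.9, 2.11], [0.09, 2.58], [-1.31, 4.45], [0.11, 2.69], [-2.54, 2.54]. Speed limits (rad/s): [2.39, 2.39, 3.01, 3.14, 3.14, 3.14].

## Interface

Orientations are given as a rotation vector (axis times angle).
In Python, from bench import robot gives the robot as it stands. The module is installed in compiled form; this text tells all that it offers.
- The arm moves only by the tool arm_command, never from a script. Its argument "rows" is a list of rows, each a list of 3 entries, a list of its own where there are three numbers: the shift along the world's x, y, z in cm, then the turn, a rotation vector about the world's x, y, z in degrees, then the opening, from -1 (shut) to 1 (fully open). In form: [[[dx, dy, dz], [wx, wy, wz], fingers], ...]. A call has 1 to 12 rows; each row is the pose to reach, as a shift and turn from the pose commanded when the call began; what a row does not reach only later rows make up. A row lasts 1/10 s, in which the tool goes at most 50 mm and 8.59 degrees, less where a joint would pass 70% of its speed; a pose out of reach is approached as far as the arm can. A call with a gripper value outside its range is refused whole. The fingers move at their own pace and stop on an object; "force" is the grip in N (left out, the last holds). Time passes only in rows, so rows that repeat a pose let the fingers close. It gives the time, the measured TCP pose, the force, the opening and the grip force at its end, in the units of the state.
- robot.state(): the state, without advancing time (a new reading comes with each control period).
- robot.camera(name): name is "side" or "top"; returns a dict with "pixels" (480x640x3 uint8, red, green, blue), "camera_matrix" (3x3 intrinsics, pixels), "position" and "rotation" of the camera in the world. Camera axes: x right, y up, looking along -z (the intrinsics and any distortion apply to the point x, -y, -z); pixel columns grow to the right and rows downward; lengths in m; the calibration is good to about 2 mm. A picture is of the moment at which its call begins. There is no depth.
- robot.hand_in(): hands the job in; it is judged then, once.
Trained networks look in a picture, given as the dict that the camera call returned (one of the last four; its "shot" number tells which), for a name from the list of things; names that differ only in an ending like _2 or _b are one class to them, and where a whole thing is asked for, a point or a joint stands for the part that bears it (a point fixed in the world has none). Each returns a list of dicts, best first, with "conf" (0 to 1); they miss things now and then, are a little off and sometimes report something else, mostly with a low value. They report only what shows in the picture. A call takes as long as a camera call. They do not tell look-alikes from the thing itself.
- robot.silhouettes(picture, query): "pixels" (480x640 bool, what is visible of it) and "point" ([row, column] in pixels, amid what is visible of it).
The state is a dict: "t": time; "joint_pos": joint angles; "qvel": joint speeds; "tau": joint torques, N m; "eef_pos": TCP position; "eef_rot": TCP orientation; "wrist_force": force on the tool from outside, world axes, zero at the start; "ft_torque": the same for the moment, N m; "gripper_width": finger opening in m; "finger_force": force on a finger pad.
Only numpy, scipy, OpenCV 4.12 (cv2) and the standard library are available. Lean on these libraries where they do the work, as an engineer would, in place of code of your own. Each camera call takes 0.05 s, during which the arm holds its last target. There are 200 camera calls.

## Working session

There is one attempt and no reset: what is moved stays moved. The work goes in short steps, Python scripts to look and compute and a tool call to move; the robot and the scene stay as the last step left them, time stands still between calls to the robot, and variables do not carry over. Pictures are saved under pics/ and viewed, at most 10 in all, crops included, and the job is handed in when it is done.

Besides the shell and the picture viewer there is one more tool, called after "Emit:" as name(argument=value, ...), one argument or row to a line, values as JSON. arm_command: Moves the arm, as the interface text tells. Its arguments: {"type":"object","properties":{"rows":{"type":"array"},"force":{"type":"number"}},"required":["rows"]}

```bash
mkdir -p pics; cat > h.py <<'E'
import numpy as np, cv2
from bench import robot
def proj(c,P):
    P=np.atleast_2d(P).astype(float); q=(P-np.array(c['position']))@np.array(c['rotation'])
    q=q*[1,-1,-1]; p=q@np.array(c['camera_matrix']).T; return p[:,:2]/p[:,2:]
def back(c,uv,z):
    "pixel (col,row) -> world point at height z"
    uv=np.atleast_2d(uv).astype(float); K=np.array(c['camera_matrix'])
    d=np.c_[uv,np.ones(len(uv))]@np.linalg.inv(K).T*[1,-1,-1]; d=d@np.array(c['rotation']).T
    o=np.array(c['position']); return o+d*((z-o[2])/d[:,2])[:,None]
def save(c,n,box=None,s=1):
    im=c['pixels'][...,::-1]
    if box: im=im[box[1]:box[3],box[0]:box[2]]
    cv2.imwrite('pics/'+n+'.png',cv2.resize(im,None,fx=s,fy=s,interpolation=cv2.INTER_CUBIC))
E
python3 - <<'E'
from h import *
for n in ('top','side'):
    c=robot.camera(n); save(c,n); print(n,c.get('shot'),[k for k in c],np.round(c['position'],3),np.round(c['camera_matrix'],1).tolist())
    for q in ('nut','nut_tab','strut','coupling','bracket','carton','mark','clamp'):
        try:
            for r in robot.silhouettes(c,q):
                ys,xs=np.nonzero(r['pixels']); print(q,round(r['conf'],2),np.round(r['point']).tolist(),len(xs),(xs.min(),xs.max(),ys.min(),ys.max()))
        except Exception as e: print(q,e)
s=robot.state(); print({k:np.round(v,3).tolist() for k,v in s.items()})
E
```

```text
top 1 ['pixels', 'camera_matrix', 'position', 'rotation', 'shot'] [0.466 0.128 1.243] [[605.6, 0.0, 328.3], [0.0, 605.6, 238.9], [0.0, 0.0, 1.0]]
nut 0.6 [287.0, 322.0] 316 (np.int64(311), np.int64(329), np.int64(278), np.int64(301))
nut 0.54 [266.0, 247.0] 150 (np.int64(239), np.int64(250), np.int64(253), np.int64(268))
nut_tab 0.63 [286.0, 318.0] 298 (np.int64(311), np.int64(328), np.int64(278), np.int64(301))
nut_tab 0.62 [260.0, 244.0] 153 (np.int64(239), np.int64(250), np.int64(253), np.int64(268))
nut_tab 0.45 [295.0, 183.0] 86 (np.int64(177), np.int64(186), np.int64(292), np.int64(302))
strut 0.67 [238.0, 461.0] 9406 (np.int64(381), np.int64(552), np.int64(201), np.int64(268))
coupling 0.61 [167.0, 309.0] 114 (np.int64(302), np.int64(315), np.int64(164), np.int64(181))
bracket 0.85 [321.0, 358.0] 486 (np.int64(345), np.int64(372), np.int64(309), np.int64(337))
carton 0.72 [159.0, 226.0] 1944 (np.int64(199), np.int64(251), np.int64(135), np.int64(182))
mark 0.76 [240.0, 465.0] 9521 (np.int64(381), np.int64(552), np.int64(200), np.int64(269))
mark 0.18 [262.0, 245.0] 157 (np.int
[... 1244 characters left out ...]
3 (np.int64(290), np.int64(382), np.int64(141), np.int64(247))
carton 0.72 [338.0, 161.0] 4179 (np.int64(124), np.int64(192), np.int64(302), np.int64(373))
mark 0.85 [198.0, 342.0] 5969 (np.int64(290), np.int64(381), np.int64(142), np.int64(248))
clamp 0.81 [196.0, 337.0] 6099 (np.int64(290), np.int64(382), np.int64(141), np.int64(248))
{'t': 0.9, 'joint_pos': [1.171, 0.423, 1.63, -0.0, 1.089, -0.019], 'qvel': [-0.001, -0.002, -0.002, 0.001, -0.0, 0.0], 'tau': [0.001, -54.457, -27.405, 0.064, 0.017, -0.0], 'eef_pos': [0.232, 0.58, 0.223], 'eef_rot': [0.595, 3.085, 0.0], 'wrist_force': [-0.138, -0.168, -1.053], 'ft_torque': [0.012, -0.008, -0.013], 'finger_force': 0.0, 'gripper_width': 0.088}
```

View pics/top.png

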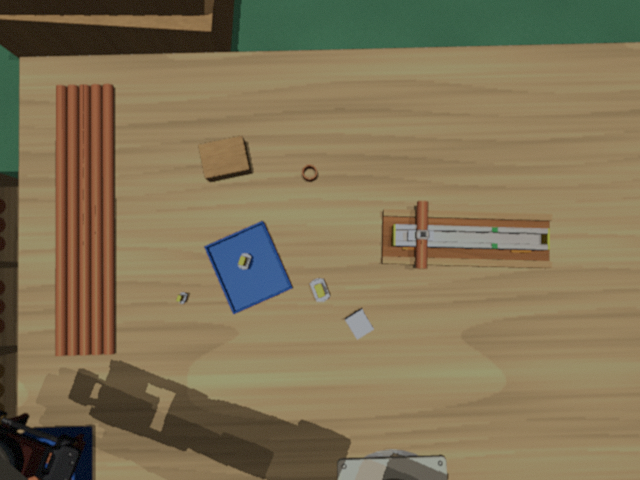

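View pics/side.png

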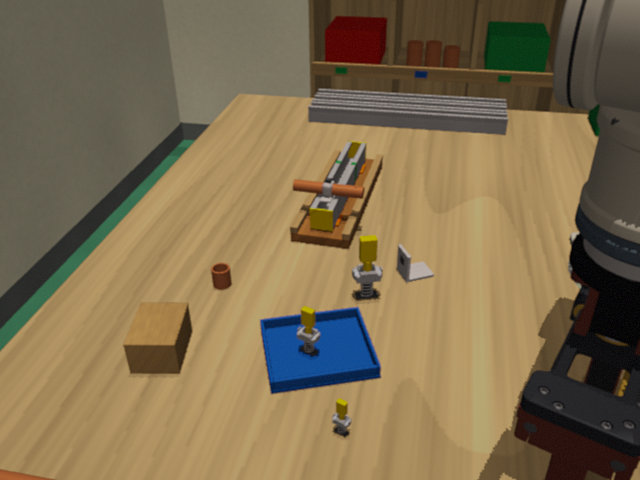

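The top view shows three channel nuts: a large one standing on the table at (320,290), a middle one in the blue tray at (246,262), and a small one on the table at (182,298). The tray nut fits the description, being middle-sized and standing in the blue tray. The strut runs from (382,238) to (550,243), with the clamp pipe at (422,235) and the green tape at (494,237). I'll confirm this in one enlarged crop and measure at the same time.

```bash
cat >> h.py <<'E'
def tri(c1,p1,c2,p2):
    A=[];b=[]
    for c,p in ((c1,p1),(c2,p2)):
        o=np.array(c['position']); d=back(c,p,0)[0]-o; d/=np.linalg.norm(d); M=np.eye(3)-np.outer(d,d); A.append(M); b.append(M@o)
    X=np.linalg.lstsq(np.vstack(A),np.concatenate(b),rcond=None)[0]; return X
def hsv(c): return cv2.cvtColor(c['pixels'],cv2.COLOR_RGB2HSV)
def blob(c,lo,hi,box):
    m=cv2.inRange(hsv(c),np.array(lo),np.array(hi)); k=np.zeros_like(m); k[box[1]:box[3],box[0]:box[2]]=255; m&=k
    ys,xs=np.nonzero(m); return xs,ys
E
python3 - <<'E'
from h import *
t=robot.camera('top'); s=robot.camera('side')
a=cv2.resize(t['pixels'][225:325,165:345],None,fx=4,fy=4,interpolation=cv2.INTER_CUBIC)[:, :720]
b=cv2.resize(t['pixels'][205:275,378:558],None,fx=4,fy=4,interpolation=cv2.INTER_CUBIC)[:280]
a=a[:310]
cv2.imwrite('pics/c1.png',np.vstack([a,b])[...,::-1])
Y=([22,120,90],[34,255,255])
for n,tb,sb in (('mid',(235,248,256,273),(297,303,323,330)),('big',(308,275,333,305),(352,230,384,265)),('small',(174,288,190,306),(330,395,352,415))):
    x1,y1=blob(t,*Y,tb); x2,y2=blob(s,*Y,sb)
    print(n,len(x1),len(x2),x1.mean(),y1.mean(),x2.mean(),y2.mean(),(y2.min(),y2.max()))
    print('  tri',tri(t,(x1.mean(),y1.mean()),s,(x2.mean(),y2.mean())).round(4), 'rect',cv2.minAreaRect(np.c_[x1,y1].astype(np.float32)))
G=([45,80,40],[85,255,255])
x,y=blob(t,*G,(485,220,503,255)); print('tape',len(x),x.mean(),y.mean(),(y.min(),y.max()),(x.min(),x.max()))
x2,y2=blob(s,*G,(320,140,380,200)); print('tapeside',len(x2), x2.mean() if len(x2) else 0, y2.mean() if len(x2) else 0)
if len(x2): print(tri(t,(x.mean(),y.mean()),s,(x2.mean(),y2.mean())).round(4))
for h in (.061,.068,.075): print(h,back(t,(x.mean(),y.mean()),h)[0].round(4))
# channel brightness profiles
H=hsv(t)
for col in (445,465,485,510,530): print(col,[tuple(int(v) for v in H[r,col][1:]) for r in range(218,260)])
E
```

```text
mid 34 250 241.88235294117646 260.29411764705884 307.512 316.704 (np.int64(306), np.int64(329))Traceback (most recent call last):
  File "<stdin>", line 11, in <module>
  File "h.py", line 18, in tri
    o=np.array(c['position']); d=back(c,p,0)[0]-o; d/=np.linalg.norm(d); M=np.eye(3)-np.outer(d,d); A.append(M); b.append(M@o)
                                 ~~~~^^^^^^^
  File "h.py", line 10, in back
    o=np.array(c['position']); return o+d*((z-o[2])/d[:,2])[:,None]
                                                    ~^^^^^
IndexError: too many indices for array: array is 1-dimensional, but 2 were indexed
```

View pics/c1.png

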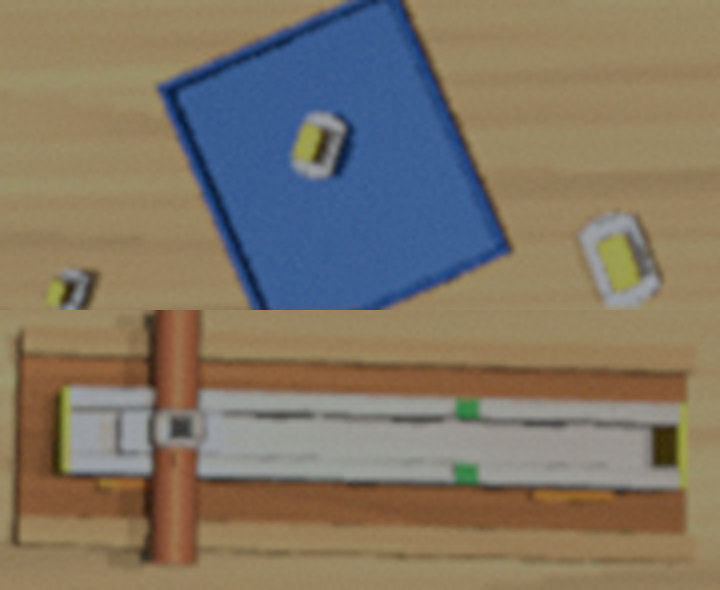

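```bash
sed -i "s/np.array(c\['rotation'\])/rot(c)/g" h.py; sed -i '2a from scipy.spatial.transform import Rotation as Rn\ndef rot(c):\n    r=np.array(c["rotation"],float); return Rn.from_rotvec(r).as_matrix() if r.shape==(3,) else Rn.from_quat(r).as_matrix() if r.shape==(4,) else r' h.py
python3 - <<'E'
from h import *
t=robot.camera('top'); s=robot.camera('side')
print(np.shape(t['rotation']),t['rotation'],proj(t,[0,0,0]),back(t,proj(t,[.4,.1,.05]),.05))
Y=([22,110,80],[34,255,255])
for n,tb,sb in (('mid',(235,248,256,273),(297,303,323,330)),('big',(308,275,333,305),(352,230,384,265)),('small',(174,288,190,306),(330,395,352,415))):
    x1,y1=blob(t,*Y,tb); x2,y2=blob(s,*Y,sb)
    m=y2<y2.min()+6
    print(n,len(x1),len(x2),x1.mean(),y1.mean(),x2.mean(),y2.mean(),(y2.min(),y2.max()))
    print('  tri',tri(t,(x1.mean(),y1.mean()),s,(x2.mean(),y2.min()+1.5)).round(4), back(t,(x1.mean(),y1.mean()),.0785).round(4),'rect',cv2.minAreaRect(np.c_[x1,y1].astype(np.float32)))
G=([45,80,40],[85,255,255])
x,y=blob(t,*G,(485,220,503,255)); print('tape',len(x),x.mean(),y.mean(),sorted(set(zip(x.tolist(),y.tolist()))))
for h in (.061,.068,.075): print(h,back(t,(x.mean(),y.mean()),h)[0].round(4))
# steel+tab mask of mid nut (non-blue)
H=hsv(t); box=(232,245,262,276); m=np.zeros(H.shape[:2],np.uint8)
for (n,bx) in (('mid',box),):
    sub=H[bx[1]:bx[3],bx[0]:bx[2]]; w=((sub[...,1]<70)&(sub[...,2]>110)).astype(np.uint8)
    ys,xs=np.nonzero(w); print('steel',len(xs),xs.mean()+bx[0],ys.mean()+bx[1],cv2.minAreaRect(np.c_[xs,ys].astype(np.float32)))
g=cv2.cvtColor(t['pixels'],cv2.COLOR_RGB2GRAY).astype(int); Hs=H[...,1].astype(int)
for col in (445,470,485,510,525): print(col,[(r,g[r,col-2:col+3].mean().round().astype(int),Hs[r,col-2:col+3].mean().round().astype(int)) for r in range(222,254)])
E
```

```text
(3,) [ 0.04292788 -0.06131676 -1.5977673 ] [[391.86050554 510.82849585]] [[0.4  0.1  0.05]]
mid 39 260 242.05128205128204 260.4102564102564 307.6384615384615 316.7576923076923 (np.int64(306), np.int64(329))
  tri [0.5062 0.2792 0.0813] [[0.5063 0.2795 0.0785]] rect ((242.05001831054688, 260.3500061035156), (4.743415832519531, 7.589465618133545), 18.434947967529297)
big 85 464 319.6235294117647 290.11764705882354 367.79525862068965 248.5323275862069 (np.int64(235), np.int64(264))
  tri [0.4456 0.132  0.1107] [[0.4453 0.1322 0.0785]] rect ((319.7000427246094, 290.1000061035156), (12.016654968261719, 6.957010269165039), 71.56504821777344)
small 26 154 178.5 297.7692307692308 341.3376623376623 406.0974025974026 (np.int64(398), np.int64(414))
  tri [0.4374 0.4077 0.054 ] [[0.4383 0.402  0.0785]] rect ((178.55001831054688, 297.85003662109375), (4.110960960388184, 5.692099571228027), 18.434947967529297)
tape 45 494.0 238.66666666666666 [(492, 228), (492, 229), (492, 230), (492, 231), (492, 244), (492, 245), (492, 246), (492, 247), (492, 248), (493, 228), (493, 229), (493, 230), (493, 231), 
[... 5684 characters left out ...]
), np.int64(18)), (235, np.int64(150), np.int64(16)), (236, np.int64(151), np.int64(16)), (237, np.int64(149), np.int64(16)), (238, np.int64(148), np.int64(17)), (239, np.int64(151), np.int64(16)), (240, np.int64(150), np.int64(17)), (241, np.int64(151), np.int64(15)), (242, np.int64(150), np.int64(14)), (243, np.int64(141), np.int64(16)), (244, np.int64(143), np.int64(15)), (245, np.int64(149), np.int64(13)), (246, np.int64(154), np.int64(12)), (247, np.int64(151), np.int64(11)), (248, np.int64(130), np.int64(7)), (249, np.int64(93), np.int64(42)), (250, np.int64(97), np.int64(157)), (251, np.int64(109), np.int64(176)), (252, np.int64(95), np.int64(173)), (253, np.int64(87), np.int64(158))]
```

The crop confirms it. The tray nut's tab top triangulates to z≈0.08 m, which is right for a 76.5 mm nut standing on the tray floor; the other two come out at 0.11 and 0.054. Its tab is at about (0.506, 0.279), with the long axis at about -17°, so I need a turn of about +5°.

Emit:
arm_command(
  rows=[
    [[4, -4.4, 0], [0, 0, 2], 0.2],
    [[8, -8.8, 0], [0, 0, 5], 0.2],
    [[12, -13.2, 0], [0, 0, 5], 0.2],
    [[16, -17.6, 0], [0, 0, 5], 0.2],
    [[20, -22, 0], [0, 0, 5], 0.2],
    [[24, -26.4, 0], [0, 0, 5], 0.2],
    [[27.4, -30.1, -1], [0, 0, 5], 0.2],
    [[27.4, -30.1, -5], [0, 0, 5], 0.2],
    [[27.4, -30.1, -9], [0, 0, 5], 0.2],
    [[27.4, -30.1, -12], [0, 0, 5], 0.2],
    [[27.4, -30.1, -12.5], [0, 0, 5], 0.2],
    [[27.4, -30.1, -12.5], [0, 0, 5], 0.2],
  ],
  force=25,
)

```text
t: 2.3
eef_pos: [0.5058, 0.2791, 0.0972]
eef_rot: [-0.459, -3.106, 0.002]
wrist_force: [-0.1, 0.2, -0.1]
gripper_width: 0.0526
finger_force: 0.0
```

```bash
python3 - <<'E'
from h import *
s=robot.camera('side'); t=robot.camera('top')
a=cv2.resize(s['pixels'][250:400,230:410],None,fx=4,fy=4,interpolation=cv2.INTER_CUBIC)
cv2.imwrite('pics/c2.png',a[...,::-1])
st=robot.state(); print({k:np.round(st[k],4).tolist() for k in ('t','eef_pos','eef_rot','joint_pos','wrist_force','gripper_width')})
E
```

```text
{'t': 2.4, 'eef_pos': [0.5071, 0.2803, 0.0994], 'eef_rot': [0.458, 3.106, 0.0024], 'joint_pos': [0.4843, 0.5235, 1.81, 0.0001, 0.8056, -0.7937], 'wrist_force': [0.0309, -0.1074, 0.1231], 'gripper_width': 0.0524}
```

View pics/c2.png

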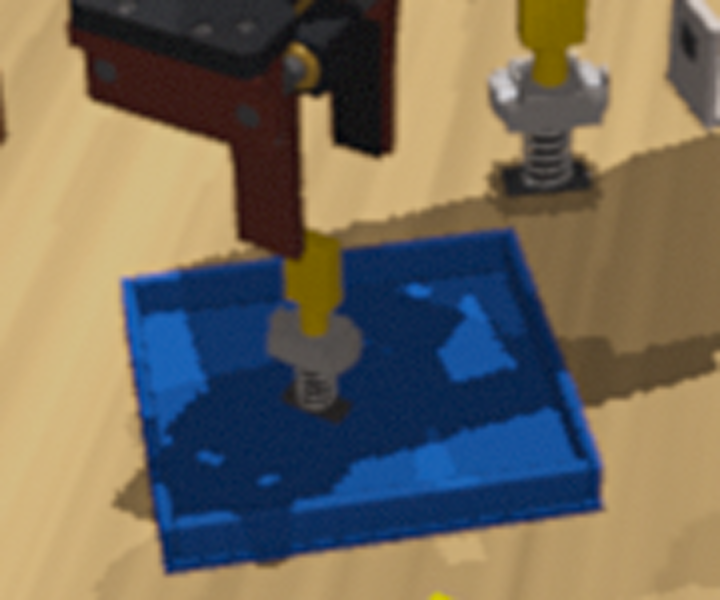

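The crop shows the nut in the tray at crop (318,340), with the tab at (313,265) between the two open fingers (near tip at (270,250)). Next I descend and close.

Emit:
arm_command(
  rows=[
    [[0, 0, -2.2], [0, 0, 0], 0.2],
    [[0, 0, -4.4], [0, 0, 0], 0.2],
    [[0, 0, -4.4], [0, 0, 0], 0.2],
    [[0, 0, -4.4], [0, 0, 0], -0.5],
    [[0, 0, -4.4], [0, 0, 0], -0.9],
    [[0, 0, -4.4], [0, 0, 0], -1],
    [[0, 0, -4.4], [0, 0, 0], -1],
    [[0, 0, -4.4], [0, 0, 0], -1],
    [[0, 0, -4.4], [0, 0, 0], -1],
    [[0, 0, -4.4], [0, 0, 0], -1],
  ],
  force=35,
)

```text
t: 3.4
eef_pos: [0.5064, 0.2793, 0.0538]
eef_rot: [0.46, 3.108, 0.0]
wrist_force: [-0.2, -0.2, 0.5]
gripper_width: 0.01
finger_force: 35.0
```

Emit:
arm_command(
  rows=[
    [[0, 0, 4], [0, 0, 0], -1],
    [[0, 0, 9], [0, 0, 0], -1],
    [[0, 0, 14.6], [0, 0, 0], -1],
    [[0, -4, 14.6], [0, 0, -8], -1],
    [[0.5, -8.5, 14.6], [0, 0, -16], -1],
    [[1, -13, 14.6], [0, 0, -24], -1],
    [[1, -17.5, 14.6], [0, 0, -32], -1],
    [[1.5, -22, 14.6], [0, 0, -40], -1],
    [[2, -26.5, 14.6], [0, 0, -48], -1],
    [[2, -31, 14.6], [0, 0, -56], -1],
    [[2.5, -35.5, 14.6], [0, 0, -64], -1],
    [[2.5, -40, 14.6], [0, 0, -72], -1],
  ],
)

```text
t: 4.6
eef_pos: [0.5312, -0.1227, 0.1996]
eef_rot: [2.205, 2.238, 0.0]
wrist_force: [0.9, -0.3, -0.6]
gripper_width: 0.0099
finger_force: 35.0
```

```bash
python3 - <<'E'
from h import *
t=robot.camera('top'); s=robot.camera('side')
save(s,'s2',(270,110,410,260),4)
G=([45,80,40],[85,255,255])
x2,y2=blob(s,*G,(310,135,385,210)); print('tapeside',sorted(zip(y2.tolist(),x2.tolist())))
x,y=blob(t,*G,(485,220,503,255)); print('top',len(x))
for h in (.061,.068,.075):
    p=back(t,[(445,236.0-.3),(494,237.0),(525,238.0)],h); print(h,p.round(4).tolist()); print(proj(s,p[1]))
p=back(t,[(445,224.8),(525,227.4),(445,246.3),(525,248.4)],.066); d=p[0]-p[1]; print(np.degrees(np.arctan2(d[1],d[0]))); d=p[2]-p[3]; print(np.degrees(np.arctan2(d[1],d[0])))
st=robot.state(); print({k:np.round(st[k],4).tolist() for k in ('t','eef_pos','eef_rot','joint_pos','wrist_force','gripper_width')})
E
```

```text
tapeside [(161, 336), (161, 337), (161, 338), (161, 339), (161, 340), (162, 336), (162, 337), (162, 338), (162, 339), (162, 340), (162, 353), (163, 352), (163, 353), (163, 354), (163, 355), (164, 352), (164, 353), (164, 354), (164, 355), (167, 355), (168, 355), (169, 355), (170, 355), (171, 355), (172, 355), (173, 355), (174, 355), (175, 355), (176, 355), (177, 355), (178, 355), (179, 355)]
top 0
0.061 [[0.5444, -0.1164, 0.061], [0.5392, -0.2126, 0.061], [0.5355, -0.2736, 0.061]]
[[344.5789678 163.6912102]]
0.068 [[0.5439, -0.1149, 0.068], [0.5387, -0.2106, 0.068], [0.5351, -0.2712, 0.068]]
[[344.65257656 161.00684843]]
0.075 [[0.5434, -0.1135, 0.075], [0.5383, -0.2086, 0.075], [0.5347, -0.2688, 0.075]]
[[344.7268356  158.29877265]]
86.5865994914189
86.92684358237861
{'t': 4.7, 'eef_pos': [0.5311, -0.1253, 0.1996], 'eef_rot': [2.2068, 2.2346, -0.001], 'joint_pos': [-0.2528, 0.3368, 1.8254, -0.0013, 0.9789, -0.2647], 'wrist_force': [-0.0827, 1.2809, -1.067], 'gripper_width': 0.0097}
```

View pics/s2.png

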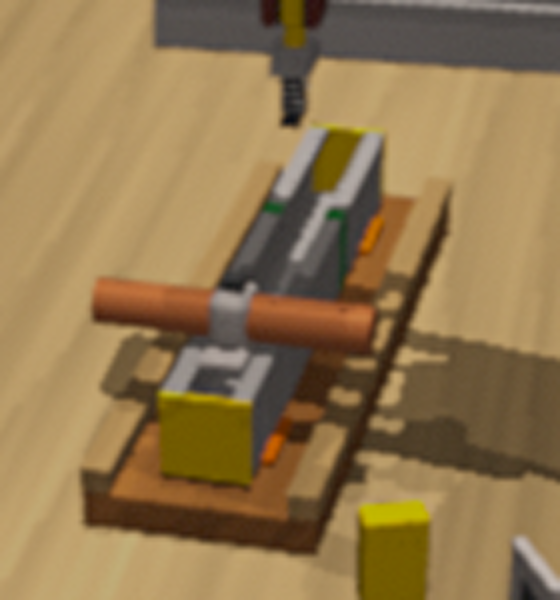

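The side crop shows the gripped nut hanging at crop (293,75). The slot runs between the lips, with tape at (275,207) and (337,213), and the clamp pipe is at (235,312). The cameras agree on a channel top of about 0.064 m and the slot centre near (0.538, -0.2115), with the channel's direction at 86.75°. Hover there next.

Emit:
arm_command(
  rows=[
    [[0.4, -4.5, 0], [0, 0, -4.4], -1],
    [[0.7, -9.0, 0], [0, 0, -4.4], -1],
    [[0.7, -9.0, -3], [0, 0, -4.4], -1],
    [[0.7, -9.0, -6], [0, 0, -4.4], -1],
    [[0.7, -9.0, -7], [0, 0, -4.4], -1],
    [[0.7, -9.0, -7], [0, 0, -4.4], -1],
    [[0.7, -9.0, -7], [0, 0, -4.4], -1],
    [[0.7, -9.0, -7], [0, 0, -4.4], -1],
  ],
)

```text
t: 5.5
eef_pos: [0.5393, -0.2106, 0.1311]
eef_rot: [2.28, 2.158, 0.001]
wrist_force: [0.2, -0.9, -1.2]
gripper_width: 0.0096
finger_force: 35.0
```

```bash
python3 - <<'E'
from h import *
P=[];F=[]
for i in range(4):
    s=robot.camera('side'); st=robot.state(); P.append(st['eef_pos']); F.append(st['wrist_force'])
print(np.mean(P,0).round(4),np.std(P,0).round(5),np.mean(F,0).round(2),np.std(F,0).round(2),st['t'],np.round(st['eef_rot'],4))
save(s,'s3',(310,100,400,200),6)
e=np.mean(P,0)
for dz in (0.026,-0.012,-.024,-.051): print(dz,proj(s,e+[0,0,dz]).round(2))
print(proj(s,[[e[0]+o,e[1],.064] for o in (-.011,0,.011)]).round(2))
g=cv2.cvtColor(s['pixels'],cv2.COLOR_RGB2GRAY)
for r in range(120,170,3): print(r,g[r,328:366].tolist())
E
```

```text
[ 0.539  -0.2108  0.1309] [1.8e-04 2.0e-05 1.9e-04] [-0.16 -0.01 -1.18] [0.39 0.28 0.17] 5.7 [2.2816e+00 2.1576e+00 1.0000e-03]
0.026 [[344.94 119.58]]
-0.012 [[344.76 137.67]]
-0.024 [[344.71 143.25]]
-0.051 [[344.58 155.61]]
[[349.85 163.15]
 [344.51 162.74]
 [339.2  162.34]]
120 [80, 79, 82, 81, 81, 81, 83, 80, 80, 78, 63, 38, 32, 27, 26, 50, 73, 81, 79, 68, 50, 30, 30, 33, 26, 27, 50, 73, 86, 85, 84, 84, 83, 84, 85, 81, 84, 83]
123 [136, 134, 130, 129, 131, 128, 124, 116, 105, 96, 77, 41, 25, 25, 30, 54, 80, 83, 81, 74, 51, 31, 28, 29, 26, 25, 52, 76, 80, 80, 81, 79, 82, 82, 81, 81, 82, 80]
126 [158, 160, 162, 165, 164, 166, 165, 163, 159, 154, 123, 63, 24, 24, 28, 57, 80, 83, 83, 72, 45, 29, 30, 33, 19, 45, 110, 155, 159, 155, 155, 154, 155, 154, 157, 158, 160, 159]
129 [160, 163, 162, 163, 163, 161, 159, 157, 159, 153, 126, 64, 26, 24, 33, 55, 80, 83, 82, 72, 44, 28, 28, 28, 20, 50, 112, 154, 160, 157, 159, 159, 161, 163, 164, 165, 167, 167]
132 [163, 163, 162, 162, 160, 158, 155, 158, 160, 157, 133, 71, 30, 30, 41, 58, 80, 82, 81, 72, 44, 25, 23, 39, 91, 139, 158, 160, 159, 16
[... 1412 characters left out ...]
 86, 94, 97, 97, 99, 95, 83, 66, 61, 59, 62, 73, 112]
159 [161, 155, 151, 149, 150, 150, 143, 121, 82, 60, 65, 68, 69, 67, 64, 62, 61, 61, 63, 65, 72, 101, 139, 157, 151, 118, 86, 77, 78, 78, 71, 62, 59, 60, 60, 61, 69, 87]
162 [153, 150, 148, 135, 107, 82, 62, 52, 46, 45, 43, 45, 51, 58, 59, 59, 62, 63, 65, 69, 80, 93, 91, 78, 58, 51, 55, 57, 62, 59, 61, 60, 59, 61, 61, 60, 70, 96]
165 [108, 86, 84, 79, 67, 59, 64, 68, 68, 69, 65, 62, 59, 61, 58, 59, 66, 68, 70, 77, 91, 94, 81, 67, 66, 64, 60, 52, 49, 59, 61, 60, 58, 60, 67, 73, 75, 83]
168 [84, 79, 69, 65, 74, 68, 64, 68, 67, 64, 60, 59, 59, 61, 63, 66, 68, 76, 90, 95, 88, 76, 69, 69, 68, 65, 57, 49, 52, 58, 59, 59, 62, 66, 76, 71, 59, 57]
```

View pics/s3.png

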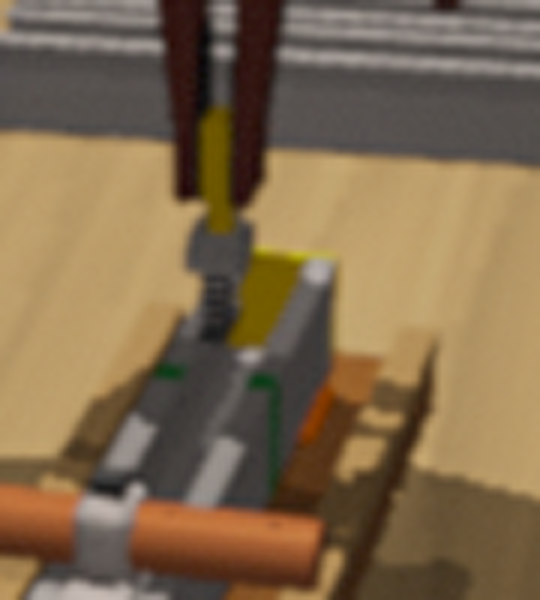

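The nut hangs over the slot near the tape: nut at crop (220,245), slot between the tapes at (168,371) and (262,381). In the side view the nut sits within about 1 mm of the slot's centre, so I shift +0.5 mm in x and lower with a light grip as a safety.

Emit:
arm_command(
  rows=[
    [[0.05, 0, -1.5], [0, 0, 0], -1],
    [[0.05, 0, -2.5], [0, 0, 0], -1],
    [[0.05, 0, -3.2], [0, 0, 0], -1],
    [[0.05, 0, -3.4], [0, 0, 0], -1],
    [[0.05, 0, -3.4], [0, 0, 0], -1],
    [[0.05, 0, -3.4], [0, 0, 0], -1],
  ],
  force=18,
)

```text
t: 6.3
eef_pos: [0.5389, -0.2108, 0.0957]
eef_rot: [2.283, 2.158, 0.0]
wrist_force: [1.0, 0.4, 0.1]
gripper_width: 0.0097
finger_force: 18.0
```

Emit:
arm_command(
  rows=[
    [[0, 0, -0.05], [0, 0, 0], -1],
    [[0, 0, -0.1], [0, 0, 0], -1],
    [[0, 0, -0.15], [0, 0, 0], -1],
    [[0, 0, -0.2], [0, 0, 0], -1],
  ],
)

```text
t: 6.7
eef_pos: [0.5388, -0.2108, 0.0938]
eef_rot: [2.283, 2.158, 0.0]
wrist_force: [0.1, 0.0, -1.8]
gripper_width: 0.0099
finger_force: 18.0
```

Emit:
arm_command(
  rows=[
    [[0, 0, -0.05], [0, 0, 0], -1],
    [[0, 0, -0.1], [0, 0, 0], -1],
    [[0, 0, -0.15], [0, 0, 0], -1],
    [[0, 0, -0.15], [0, 0, 0], -1],
  ],
)

```text
t: 7.1
eef_pos: [0.5387, -0.2108, 0.0921]
eef_rot: [-2.283, -2.158, 0.0]
wrist_force: [0.2, -0.9, -1.2]
gripper_width: 0.0098
finger_force: 18.0
```

Emit:
arm_command(
  rows=[
    [[0, 0, -0.05], [0, 0, 0], -1],
    [[0, 0, -0.1], [0, 0, 0], -1],
    [[0, 0, -0.15], [0, 0, 0], -1],
    [[0, 0, -0.15], [0, 0, 0], -1],
  ],
)

```text
t: 7.5
eef_pos: [0.5387, -0.2108, 0.0906]
eef_rot: [-2.283, -2.158, 0.0]
wrist_force: [-0.6, 0.3, -1.0]
gripper_width: 0.0098
finger_force: 18.0
```

Emit:
arm_command(
  rows=[
    [[0, 0, -0.05], [0, 0, 0], -1],
    [[0, 0, -0.1], [0, 0, 0], -1],
    [[0, 0, -0.15], [0, 0, 0], -1],
    [[0, 0, -0.15], [0, 0, 0], -1],
  ],
)

```text
t: 7.9
eef_pos: [0.5387, -0.2107, 0.0891]
eef_rot: [-2.283, -2.158, 0.0]
wrist_force: [-0.1, 0.1, -0.9]
gripper_width: 0.0097
finger_force: 18.0
```

Emit:
arm_command(
  rows=[
    [[0, 0, -0.05], [0, 0, 0], -1],
    [[0, 0, -0.1], [0, 0, 0], -1],
    [[0, 0, -0.1], [0, 0, 0], -1],
  ],
)

```text
t: 8.2
eef_pos: [0.5387, -0.2108, 0.0881]
eef_rot: [-2.283, -2.158, 0.0]
wrist_force: [-0.3, -0.2, -0.6]
gripper_width: 0.01
finger_force: 18.0
```

Emit:
arm_command(
  rows=[
    [[0, 0, -0.05], [0, 0, 0], -1],
    [[0, 0, -0.1], [0, 0, 0], -1],
    [[0, 0, -0.1], [0, 0, 0], -1],
  ],
)

```text
t: 8.5
eef_pos: [0.5387, -0.2107, 0.0871]
eef_rot: [-2.283, -2.158, 0.0]
wrist_force: [-0.4, -0.4, -1.7]
gripper_width: 0.01
finger_force: 18.0
```

Emit:
arm_command(
  rows=[
    [[0, 0, -0.05], [0, 0, 0], -1],
    [[0, 0, -0.1], [0, 0, 0], -1],
    [[0, 0, -0.1], [0, 0, 0], -1],
  ],
)

```text
t: 8.8
eef_pos: [0.5387, -0.2107, 0.0861]
eef_rot: [-2.283, -2.158, 0.0]
wrist_force: [-0.2, 0.5, -1.5]
gripper_width: 0.0101
finger_force: 18.0
```

Emit:
arm_command(
  rows=[
    [[0, 0, -0.05], [0, 0, 0], -1],
    [[0, 0, -0.1], [0, 0, 0], -1],
    [[0, 0, -0.1], [0, 0, 0], -1],
  ],
)

```text
t: 9.1
eef_pos: [0.5387, -0.2108, 0.0851]
eef_rot: [-2.283, -2.158, 0.0]
wrist_force: [0.0, -0.7, -1.3]
gripper_width: 0.0098
finger_force: 18.0
```

Emit:
arm_command(
  rows=[
    [[0, 0, -0.05], [0, 0, 0], -1],
    [[0, 0, -0.1], [0, 0, 0], -1],
    [[0, 0, -0.1], [0, 0, 0], -1],
  ],
)

```text
t: 9.4
eef_pos: [0.5387, -0.2107, 0.0841]
eef_rot: [-2.283, -2.158, 0.0]
wrist_force: [-0.3, 0.3, -1.0]
gripper_width: 0.0099
finger_force: 18.0
```

Emit:
arm_command(
  rows=[
    [[0, 0, -0.05], [0, 0, 0], -1],
    [[0, 0, -0.1], [0, 0, 0], -1],
    [[0, 0, -0.1], [0, 0, 0], -1],
  ],
)

```text
t: 9.7
eef_pos: [0.5387, -0.2107, 0.0831]
eef_rot: [-2.283, -2.158, 0.0]
wrist_force: [0.7, -0.1, -1.6]
gripper_width: 0.0099
finger_force: 18.0
```

The nut is in the slot, since the lowest possible lip contact has been passed without force. I'll now firm up the grip and feel for the floor.

Emit:
arm_command(
  rows=[
    [[0, 0, 0], [0, 0, 0], -1],
    [[0, 0, -0.1], [0, 0, 0], -1],
    [[0, 0, -0.2], [0, 0, 0], -1],
    [[0, 0, -0.2], [0, 0, 0], -1],
  ],
  force=35,
)

```text
t: 10.1
eef_pos: [0.5386, -0.2107, 0.081]
eef_rot: [-2.283, -2.158, 0.0]
wrist_force: [0.9, -0.4, -0.6]
gripper_width: 0.0096
finger_force: 35.0
```

Emit:
arm_command(
  rows=[
    [[0, 0, -0.1], [0, 0, 0], -1],
    [[0, 0, -0.2], [0, 0, 0], -1],
    [[0, 0, -0.2], [0, 0, 0], -1],
  ],
)

```text
t: 10.4
eef_pos: [0.5387, -0.2107, 0.079]
eef_rot: [-2.283, -2.158, 0.0]
wrist_force: [-0.2, 0.2, -1.2]
gripper_width: 0.0099
finger_force: 35.0
```

Emit:
arm_command(
  rows=[
    [[0, 0, -0.1], [0, 0, 0], -1],
    [[0, 0, -0.2], [0, 0, 0], -1],
    [[0, 0, -0.2], [0, 0, 0], -1],
  ],
)

```text
t: 10.7
eef_pos: [0.5387, -0.2107, 0.077]
eef_rot: [-2.283, -2.158, 0.0]
wrist_force: [0.3, 0.4, -1.4]
gripper_width: 0.0097
finger_force: 35.0
```

Emit:
arm_command(
  rows=[
    [[0, 0, -0.1], [0, 0, 0], -1],
    [[0, 0, -0.1], [0, 0, 0], -1],
  ],
)

```text
t: 10.9
eef_pos: [0.5387, -0.2108, 0.0761]
eef_rot: [-2.283, -2.158, 0.0]
wrist_force: [0.3, 0.4, 0.0]
gripper_width: 0.0098
finger_force: 35.0
```

Emit:
arm_command(
  rows=[
    [[0, 0, -0.1], [0, 0, 0], -1],
    [[0, 0, -0.1], [0, 0, 0], -1],
  ],
)

```text
t: 11.1
eef_pos: [0.5388, -0.2108, 0.0751]
eef_rot: [2.283, 2.158, 0.0]
wrist_force: [0.0, -0.1, -0.3]
gripper_width: 0.0098
finger_force: 35.0
```

Emit:
arm_command(
  rows=[
    [[0, 0, -0.1], [0, 0, 0], -1],
    [[0, 0, -0.1], [0, 0, 0], -1],
  ],
)

```text
t: 11.3
eef_pos: [0.5388, -0.2108, 0.0743]
eef_rot: [2.283, 2.158, 0.0]
wrist_force: [-1.6, -0.2, 1.9]
gripper_width: 0.0095
finger_force: 35.0
```

Emit:
arm_command(
  rows=[
    [[0, 0, -0.1], [0, 0, 0], -1],
    [[0, 0, -0.1], [0, 0, 0], -1],
  ],
)

```text
t: 11.5
eef_pos: [0.5389, -0.2108, 0.0734]
eef_rot: [2.283, 2.158, 0.0]
wrist_force: [-0.7, 0.6, 4.9]
gripper_width: 0.0099
finger_force: 35.0
```

Floor found: the spring starts compressing at TCP z ≈ 0.075. Now pressing gently to about 6 mm.

Emit:
arm_command(
  rows=[
    [[0, 0, -0.1], [0, 0, 0], -1],
    [[0, 0, -0.2], [0, 0, 0], -1],
    [[0, 0, -0.25], [0, 0, 0], -1],
    [[0, 0, -0.25], [0, 0, 0], -1],
  ],
)

```text
t: 11.9
eef_pos: [0.5389, -0.2109, 0.0714]
eef_rot: [2.283, 2.158, 0.0]
wrist_force: [-2.0, 0.2, 9.7]
gripper_width: 0.0097
finger_force: 35.0
```

Emit:
arm_command(
  rows=[
    [[0, 0, -0.05], [0, 0, 0], -1],
    [[0, 0, -0.1], [0, 0, 0], -1],
    [[0, 0, -0.15], [0, 0, 0], -1],
    [[0, 0, -0.15], [0, 0, 0], -1],
  ],
)

```text
t: 12.3
eef_pos: [0.539, -0.2109, 0.0703]
eef_rot: [2.283, 2.158, 0.0]
wrist_force: [-4.3, 1.1, 13.1]
gripper_width: 0.01
finger_force: 35.0
```

Emit:
arm_command(
  rows=[
    [[-0.03, 0, -0.05], [0, 0, 0], -1],
    [[-0.05, 0, -0.1], [0, 0, 0], -1],
    [[-0.05, 0, -0.15], [0, 0, 0], -1],
    [[-0.05, 0, -0.15], [0, 0, 0], -1],
  ],
)

```text
t: 12.7
eef_pos: [0.5389, -0.211, 0.0692]
eef_rot: [2.282, 2.157, 0.001]
wrist_force: [-3.3, 1.7, 16.6]
gripper_width: 0.01
finger_force: 35.0
```

Spring at about 5.8 mm with about 18 N. Next comes the quarter turn, in stages.

Emit:
arm_command(
  rows=[
    [[0, 0, 0], [0, 0, -5], -1],
    [[0, 0, 0], [0, 0, -10], -1],
    [[0, 0, 0], [0, 0, -15], -1],
    [[0, 0, 0], [0, 0, -20], -1],
    [[0, 0, 0], [0, 0, -20], -1],
  ],
)

```text
t: 13.2
eef_pos: [0.5398, -0.2113, 0.0695]
eef_rot: [2.623, 1.724, 0.003]
wrist_force: [-2.7, -0.7, 15.3]
gripper_width: 0.01
finger_force: 35.0
```

```bash
python3 - <<'E'
from h import *
st=robot.state(); print({k:np.round(st[k],3).tolist() for k in ('t','eef_pos','eef_rot','joint_pos','wrist_force','ft_torque')})
E
```

```text
{'t': 13.2, 'eef_pos': [0.54, -0.211, 0.07], 'eef_rot': [2.623, 1.724, 0.003], 'joint_pos': [-0.394, 0.57, 1.82, 0.0, 0.748, 0.014], 'wrist_force': [-2.745, -0.744, 15.34], 'ft_torque': [0.132, 0.438, -0.014]}
```

Emit:
arm_command(
  rows=[
    [[-0.03, 0, -0.05], [0, 0, -5], -1],
    [[-0.05, 0, -0.05], [0, 0, -10], -1],
    [[-0.05, 0, -0.05], [0, 0, -15], -1],
    [[-0.05, 0, -0.05], [0, 0, -20], -1],
    [[-0.05, 0, -0.05], [0, 0, -25], -1],
    [[-0.05, 0, -0.05], [0, 0, -25], -1],
  ],
)

```text
t: 13.8
eef_pos: [0.5402, -0.2117, 0.0694]
eef_rot: [2.933, 1.115, 0.006]
wrist_force: [-0.2, 1.2, 16.2]
gripper_width: 0.0098
finger_force: 35.0
```

```bash
python3 - <<'E'
from h import *
st=robot.state(); print({k:np.round(st[k],4).tolist() for k in ('t','eef_pos','eef_rot','joint_pos','wrist_force','ft_torque')})
E
```

```text
{'t': 13.8, 'eef_pos': [0.5402, -0.2117, 0.0694], 'eef_rot': [2.933, 1.1154, 0.0063], 'joint_pos': [-0.3941, 0.5705, 1.82, 0.0001, 0.7457, 0.4499], 'wrist_force': [-0.1589, 1.211, 16.1839], 'ft_torque': [0.0365, 0.1363, -0.0151]}
```

Emit:
arm_command(
  rows=[
    [[0, 0, 0], [0, 0, -5], -1],
    [[0, 0, 0], [0, 0, -10], -1],
    [[0, 0, 0], [0, 0, -15], -1],
    [[0, 0, 0], [0, 0, -20], -1],
    [[0, 0, 0], [0, 0, -25], -1],
    [[0, 0, 0], [0, 0, -25], -1],
  ],
)

```text
t: 14.4
eef_pos: [0.5403, -0.2119, 0.0694]
eef_rot: [3.105, 0.454, 0.008]
wrist_force: [-0.4, -0.4, 15.8]
gripper_width: 0.0099
finger_force: 35.0
```

Emit:
arm_command(
  rows=[
    [[0, 0, 0], [0, 0, -5], -1],
    [[0, 0, 0], [0, 0, -10], -1],
    [[0, 0, 0], [0, 0, -15], -1],
    [[0, 0, 0], [0, 0, -20], -1],
    [[0, 0, 0], [0, 0, -20], -1],
    [[0, 0, 0], [0, 0, -20], -1],
  ],
)

```text
t: 15.0
eef_pos: [0.5404, -0.212, 0.0694]
eef_rot: [3.138, -0.088, 0.009]
wrist_force: [0.4, -0.5, 15.3]
gripper_width: 0.01
finger_force: 35.0
```

```bash
python3 - <<'E'
from h import *
st=robot.state(); print({k:np.round(st[k],4).tolist() for k in ('t','eef_pos','eef_rot','joint_pos','wrist_force','ft_torque','gripper_width')})
r=st['eef_rot']; y=Rn.from_rotvec(r).as_matrix()[:,1]; print(np.degrees(np.arctan2(y[1],y[0])))
E
```

```text
{'t': 15.0, 'eef_pos': [0.5404, -0.212, 0.0694], 'eef_rot': [3.1381, -0.0884, 0.0088], 'joint_pos': [-0.3943, 0.5704, 1.8198, -0.0002, 0.7453, 1.233], 'wrist_force': [0.3544, -0.5051, 15.2842], 'ft_torque': [-0.1912, 0.1187, -0.0399], 'gripper_width': 0.01}
-93.22898524956949
```

Emit:
arm_command(
  rows=[
    [[-0.05, 0, 0], [0, 0, 0], -1],
    [[-0.1, 0, 0], [0, 0, 0], -1],
    [[-0.1, 0, 0], [0, 0, 0], -1],
    [[-0.1, 0, 0], [0, 0, 0], -1],
  ],
)

```text
t: 15.4
eef_pos: [0.5402, -0.212, 0.0697]
eef_rot: [3.138, -0.089, 0.012]
wrist_force: [1.4, 0.1, 14.3]
gripper_width: 0.0102
finger_force: 35.0
```

Emit:
arm_command(
  rows=[
    [[0, 0, 0.05], [0, 0, 0], -1],
    [[0, 0, 0.1], [0, 0, 0], -1],
    [[0, 0, 0.1], [0, 0, 0], -1],
  ],
)

```text
t: 15.7
eef_pos: [0.5402, -0.212, 0.0705]
eef_rot: [3.138, -0.089, 0.011]
wrist_force: [2.9, -0.3, 12.7]
gripper_width: 0.01
finger_force: 35.0
```

Emit:
arm_command(
  rows=[
    [[0, 0, 0.05], [0, 0, 0], -1],
    [[0, 0, 0.1], [0, 0, 0], -1],
    [[0, 0, 0.1], [0, 0, 0], -1],
  ],
)

```text
t: 16.0
eef_pos: [0.5401, -0.212, 0.0713]
eef_rot: [3.138, -0.088, 0.011]
wrist_force: [2.9, -0.0, 10.5]
gripper_width: 0.0099
finger_force: 35.0
```

The force follows the spring with no early stop, so the lips are entering the grooves. Continuing up.

Emit:
arm_command(
  rows=[
    [[0, 0, 0.05], [0, 0, 0], -1],
    [[0, 0, 0.1], [0, 0, 0], -1],
    [[0, 0, 0.1], [0, 0, 0], -1],
  ],
)

```text
t: 16.3
eef_pos: [0.5401, -0.2119, 0.0721]
eef_rot: [3.138, -0.088, 0.011]
wrist_force: [3.5, -0.2, 8.2]
gripper_width: 0.0098
finger_force: 35.0
```

Emit:
arm_command(
  rows=[
    [[0, 0, 0.05], [0, 0, 0], -1],
    [[0, 0, 0.05], [0, 0, 0], -1],
    [[0, 0, 0.05], [0, 0, 0], -1],
  ],
)

```text
t: 16.6
eef_pos: [0.5401, -0.2119, 0.0724]
eef_rot: [3.138, -0.088, 0.011]
wrist_force: [3.2, -0.8, 8.4]
gripper_width: 0.0095
finger_force: 35.0
```

Emit:
arm_command(
  rows=[
    [[0, 0, 0.05], [0, 0, 0], -1],
    [[0, 0, 0.07], [0, 0, 0], -1],
    [[0, 0, 0.07], [0, 0, 0], -1],
  ],
)

```text
t: 16.9
eef_pos: [0.54, -0.212, 0.0729]
eef_rot: [3.138, -0.088, 0.011]
wrist_force: [4.9, -0.8, 6.6]
gripper_width: 0.0097
finger_force: 35.0
```

Emit:
arm_command(
  rows=[
    [[0, 0, 0.03], [0, 0, 0], -1],
    [[0, 0, 0.03], [0, 0, 0], -1],
    [[0, 0, 0.03], [0, 0, 0], -1],
  ],
)

```text
t: 17.2
eef_pos: [0.54, -0.2119, 0.073]
eef_rot: [3.138, -0.088, 0.011]
wrist_force: [5.1, -0.2, 4.0]
gripper_width: 0.0099
finger_force: 35.0
```

The lips have caught: the force drops with hardly any travel. I'll relieve the side force and the remaining lift, then look.

Emit:
arm_command(
  rows=[
    [[0.05, 0, 0], [0, 0, 0], -1],
    [[0.1, 0, 0.01], [0, 0, 0], -1],
    [[0.15, 0, 0.02], [0, 0, 0], -1],
    [[0.15, 0, 0.02], [0, 0, 0], -1],
    [[0.15, 0, 0.02], [0, 0, 0], -1],
  ],
)

```text
t: 17.7
eef_pos: [0.5402, -0.2118, 0.0729]
eef_rot: [3.138, -0.088, 0.007]
wrist_force: [2.8, -3.3, 5.4]
gripper_width: 0.0096
finger_force: 35.0
```

```bash
python3 - <<'E'
from h import *
F=[];P=[]
for i in range(4):
    s=robot.camera('side'); st=robot.state(); F.append(st['wrist_force']); P.append(st['eef_pos'])
print(st['t'],np.mean(F,0).round(2),np.mean(P,0).round(4),np.round(st['ft_torque'],3))
E
```

```text
17.9 [ 2.69 -2.54  6.25] [ 0.5402 -0.2119  0.0729] [-0.571 -0.512  0.011]
```

Emit:
arm_command(
  rows=[
    [[0.05, 0.02, 0.02], [0, 0, 0], -1],
    [[0.1, 0.03, 0.04], [0, 0, 0], -1],
    [[0.1, 0.03, 0.05], [0, 0, 0], -1],
    [[0.1, 0.03, 0.05], [0, 0, 0], -1],
  ],
)

```text
t: 18.3
eef_pos: [0.5401, -0.2111, 0.0729]
eef_rot: [3.139, -0.088, 0.003]
wrist_force: [1.8, -3.4, 6.2]
gripper_width: 0.0096
finger_force: 35.0
```

Emit:
arm_command(
  rows=[
    [[0, -0.05, 0.03], [0, 0, 0], -1],
    [[0, -0.05, 0.06], [0, 0, 0], -1],
    [[0, -0.05, 0.06], [0, 0, 0], -1],
  ],
)

```text
t: 18.6
eef_pos: [0.54, -0.2112, 0.073]
eef_rot: [3.14, -0.088, 0.002]
wrist_force: [4.3, -2.2, 1.7]
gripper_width: 0.01
finger_force: 35.0
```

Emit:
arm_command(
  rows=[
    [[0, 0, 0], [0, 0, 0], -1],
    [[0, 0, 0], [0, 0, 0], -1],
  ],
  force=6,
)

```text
t: 18.8
eef_pos: [0.5395, -0.211, 0.073]
eef_rot: [3.14, -0.088, 0.001]
wrist_force: [3.6, -2.8, 2.0]
gripper_width: 0.0099
finger_force: 6.0
```

Emit:
arm_command(
  rows=[
    [[0, 0, 0], [0, 0, 0], -0.6],
    [[0, 0, 0], [0, 0, 0], -0.4],
    [[0, 0, 0], [0, 0, 0], -0.4],
    [[0, 0, 0], [0, 0, 0], -0.4],
    [[0, 0, 2.5], [0, 0, 0], -0.4],
    [[0, 0, 6], [0, 0, 0], -0.4],
    [[0, 0, 10], [0, 0, 0], -0.4],
    [[-4, 0, 14], [0, 0, 0], -0.4],
    [[-8, 0, 16], [0, 0, 0], -0.4],
    [[-12, 0, 16], [0, 0, 0], -0.4],
    [[-12, 0, 16], [0, 0, 0], -0.4],
  ],
)

```text
t: 19.9
eef_pos: [0.4148, -0.21, 0.2332]
eef_rot: [-3.14, 0.09, 0.004]
wrist_force: [-0.4, -0.5, 0.5]
gripper_width: 0.0261
finger_force: 0.0
```

```bash
python3 - <<'E'
from h import *
t=robot.camera('top'); s=robot.camera('side'); st=robot.state()
print(st['t'],np.round(st['wrist_force'],2),np.round(st['eef_pos'],3))
a=cv2.resize(s['pixels'][100:210,300:400],None,fx=5,fy=5,interpolation=cv2.INTER_CUBIC)
b=cv2.resize(t['pixels'][215:260,450:550],None,fx=5,fy=5,interpolation=cv2.INTER_CUBIC)[:600]
im=np.zeros((550,790,3),np.uint8); im[:,:500]=a; b=b[:, :]; bb=cv2.resize(t['pixels'][210:265,465:523],None,fx=5,fy=5,interpolation=cv2.INTER_CUBIC); im[:275,500:790]=bb
cv2.imwrite('pics/end.png',im[...,::-1])
Y=([22,110,80],[34,255,255])
x1,y1=blob(t,*Y,(480,215,510,260)); x2,y2=blob(s,*Y,(325,120,365,165))
print(len(x1),len(x2))
if len(x1) and len(x2):
    print(x1.mean(),y1.mean(),cv2.minAreaRect(np.c_[x1,y1].astype(np.float32)),(x2.min(),x2.max(),y2.min(),y2.max()))
E
```

```text
20.0 [-0.09 -0.82 -0.14] [ 0.419 -0.211  0.233]
42 243
499.0 236.28571428571428 ((499.0, 236.0), (8.0, 4.0), 90.0) (np.int64(335), np.int64(364), np.int64(141), np.int64(164))
```

View pics/end.png

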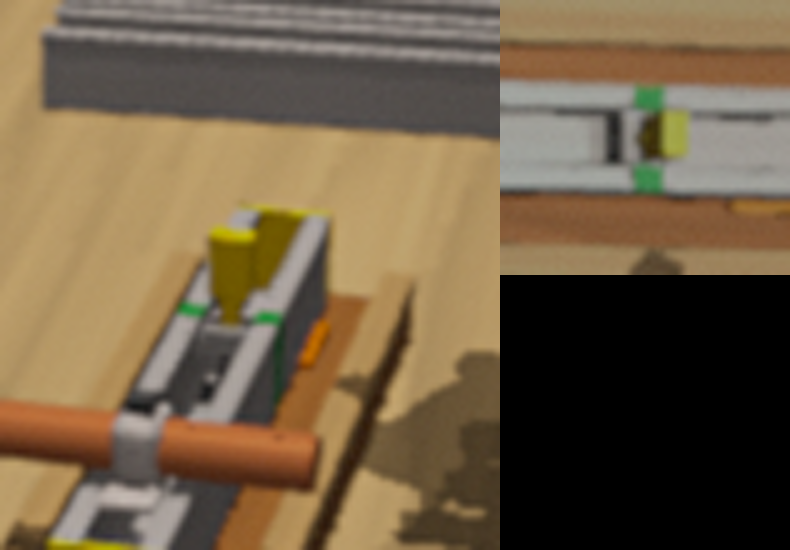

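The end view shows the nut upright in the slot at the tape: tab at (233,270) in the side half and (673,133) in the top half. Its long axis lies across the channel, and the tab top back-projects to the grasp position, so it isn't leaning. The gripper is well clear.

```bash
python3 -c "
from bench import robot
print(robot.hand_in())"
```

```text
the job is handed in; nothing more can be done
None
```

I seated the middle-sized nut at the green mark, turned across the channel with its grooves on both lips, then released it and handed the job in at about 20 s; the sensed wrist force stayed under 20 N, and no verdict came back.

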